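# Let one tin out of the tin dispenser

### The arm

A 7-joint arm with a two-finger parallel gripper is mounted at the origin on a cart in front of the work surface, level with it; the furniture and walls round the work are solid. World frame = base frame: x ahead of the robot, y to its left, z up, the work surface at z = 0. Lengths are in mm, angles in degrees, forces in N, time in s.
With the tool pointing down it reaches from about 400 to 925 mm from the base axis. Payload 4.1 kg.
Tool frame: the origin (TCP) lies midway between the tips of the shut fingers; the grasp point (between the pads) lies 19 mm behind it; z points along the fingers, y is the direction in which the jaws open and shut (so a half turn about z gives the same grasp; the last joint's range is limited). The gripper opens to 85 mm and grips with 20 to 120 N. Pads are 22 mm wide; open, the fingers measure 114 mm over their backs; the gripper's body (76 mm by 85 mm) begins 54 mm behind the grasp point. The pads swing forward as they close: fully open they stand 13 mm farther back than shut.
Start: joints at [-71.047, 22.827, 2.584, 88.041, -1.071, 69.15, -2.905], TCP at [270.832, 590.926, 231.347] pointing down, gripper open.
Joint ranges: [-161.44, 161.44], [-28.35, 127.94], [-78.24, 83.42], [0, 140.83], [-78.03, 258.03], [13.02, 114.36], [-168.23, 168.23]. Speed limits (degrees/s): [147.25, 147.25, 180, 180, 180, 180, 180].

### API

Orientations are given as [roll, pitch, yaw] about the fixed x, y, z axes, in that order (R = Rz(yaw) Ry(pitch) Rx(roll)).
In Python, from rig import bot, viewer, order, spotter gives the robot as it stands. The module is installed in compiled form; this text tells all that it offers.
- The arm moves only by the shell command python3 -m pendant 'ROWS' [FORCE]. ROWS is JSON, one flat list of numbers, 5 for each row, row after row: the opening, from -1 (shut) to 1 (fully open), so that 0 is half open, then the shift along the world's x, y, z in m, then the turn about the world's z in units of 6 degrees (1.0 is 6 degrees). A call has 1 to 20 rows; each row shifts and turns the commanded pose from where the row before left it; what a row does not reach is not made up. A row lasts 1/8 s, in which the tool goes at most 62.5 mm and 10.7 degrees, less where a joint would pass 70% of its speed; a pose out of reach is approached as far as the arm can. A call with a gripper value outside its range is refused whole. The fingers move at their own pace and stop on an object; FORCE is the grip in N (left out, the last holds). Time passes only in rows, so rows that do not move let the fingers close. It gives the time, the measured TCP pose, the force and the opening at its end, in the units of the state.
- bot.state(): the state, without advancing time (a new reading comes with each control period).
- viewer.get_image(name): name is "side" or "top"; returns (picture, depth): 400x640x3 uint8, red, green, blue; 400x640 float32, mm along the optical axis (not along the pixel's ray), 0 where there is no reading.
- viewer.calibration(name): a dict with "vfov" (degrees; the focal length in pixels is half the picture's height over the tangent of half this angle, whatever the lens; pixels are square), "cx", "cy" (the principal point, pixels), "k1" (the pictures are not rectified: a ray, as slopes to the right and down, at radius r is drawn at 1 + k1 r^2 times it, then the intrinsics apply), "origin" and "attitude" of the camera in the world. Camera axes: x right, y up, looking along -z (the intrinsics and any distortion apply to the point x, -y, -z); pixel columns grow to the right and rows downward; lengths in mm; the calibration is good to about 2 mm. A picture is of the moment at which its call begins. calibration takes no time and is no camera call.
- order.close_job(): hands the job in, once; it reports no verdict.
Trained networks look in the newest picture that a camera, given by its name, has taken for a name from the list of things; names that differ only in an ending like _2 or _b are one class to them, and where a whole thing is asked for, a point or a joint stands for the part that bears it (a point fixed in the world has none). Each returns a list of dicts, best first, with "p" (0 to 1); they miss things now and then, are a little off and sometimes report something else, mostly with a low value. They report only what shows in the picture. A call takes as long as a camera call. They do not tell look-alikes from the thing itself.
- spotter.boxes_of(camera, target): "box" ([left, top, right, bottom] in pixels, round what is visible of it).
- spotter.tip_of(camera, target): "position" ([column, row] in pixels: a listed point, or the origin of a listed thing).
The state is a dict: "time": time; "qpos": joint angles; "joint_vel": joint speeds; "joint_efforts": joint torques, N m; "tool_pos": TCP position; "ee_rot": TCP orientation; "ft_force": force on the tool from outside, world axes, zero at the start; "torque": the same for the moment, N m; "width": finger opening in mm.
Only numpy, scipy, OpenCV 4.12 (cv2) and the standard library are available. Lean on these libraries where they do the work, as an engineer would, in place of code of your own. Each camera call takes 0.05 s, during which the arm holds its last target. There are 200 camera calls.

### The job

Let one tin out of the worktop tin dispenser: with the fingertips press the wide paddle at the high end of its rocking lever down and keep it down until the front tin has rolled under the lifted gate into the open bay at the low end, then let go so that the gate drops shut and keeps the second tin back. Only the paddle is to be pushed: do not touch, lift or carry the tins, and leave the other things standing where they are.

Things in the scene. Friction and masses are not known exactly. Their poses are not given: they have to be found in the camera images.
- dispenser: Fixed wooden dispenser on the worktop, 300 long, 115 wide, 125 mm high, with a lane in which tins roll. Origin on the worktop under the lane; x along the lane, level, to its high end; y across; z up. The lane rises 0.17 rad towards +x. From low to high end: open bay (end wall x = -145 mm), gate (-36), front tin, second tin, rear wall (+92), paddle (+124).
- rocker (a joint): Aluminium lever: two arms beside the lane, joined by the gate at the low end and the paddle at the high end, on a pin at dispenser x = +64, z = 80 mm. 0: gate down (rest); 0.30 rad: paddle down on its stop, gate up. Sprung back to 0; 3 N at the paddle start it, 5 N hold it down. The front tin goes from 0.22 rad on and needs 1 s to the bay; stop fingers then hold the second till release.
- paddle_top (a point): Centre of the upper face of the paddle, the flat aluminium plate to press (46 mm along the lane, 60 mm across, 6 mm thick, three dark ribs). x axis uphill along the plate, y across, z out of its face. At rest at dispenser x = +124, z = 121 mm; fully pressed about 20 mm lower and 9 mm further uphill. Free space beneath.
- gate_edge (a point): Middle of the lower edge of the gate, the 98 mm wide cross plate with a round foot bar that hangs over the lane in front of the tins; rises 30 mm when the lever is pressed.
- tin_a_center (a point): Centre of the front tin, 57 mm diameter and 72 mm long, 0.18 kg, lying across the lane against the gate (start: dispenser x = -5, z = 65 mm). At rest in the bay its centre is at about x = -113, z = 47 mm of the dispenser.
- tin_b_center (a point): Centre of the second tin, the same kind, lying behind the front tin (start: dispenser x = +52, z = 75 mm). When the lever is let go it rolls down to the gate, where the front tin was (x = -5).
- glass_jar: Bystander: small round glass jar with a plain lid, 52 mm across and 75 mm high, standing loose on the worktop; origin at the centre of its underside. Leave it alone.
- spice_jar: Bystander: slim spice jar with a cap, 45 mm across and 106 mm high, standing loose on the worktop; origin at the centre of its underside. Leave it alone.
- salt_mill: Bystander: small round salt shaker, 44 mm across and 90 mm high, standing loose on the worktop; origin at the centre of its underside. Leave it alone.
- onion: Bystander: red onion, 78 mm across and 84 mm high, standing loose on the worktop; origin at the centre of its underside. Leave it alone.
Mind the look-alikes: they are no part of the job. What is shaped like the part that bears tin_a_center but turquoise is not meant.

How it is judged (in metres and radians):
On the way, in this order (a step that is already met when the one before it is completed fails the run):
1. the lever is pressed down on the paddle's side of the pivot (value of joint rocker above 0.12 rad and x of the grasp point in the frame of dispenser above 0.07 m), for 0.1 s.
2. the front tin lies in the bay (x of tin_a_center in the frame of dispenser between -0.125 and -0.095 m and y of tin_a_center in the frame of dispenser between -0.02 and 0.02 m and z of tin_a_center in the frame of dispenser below 0.06 m), for 0.2 s.
At the end, for the whole second after the job is handed in: Front tin at rest in the bay (centre at dispenser x -125 to -95 mm, y within 20 mm, z below 60 mm); lever back (below 0.05 rad, gate down); second tin at rest behind the gate (centre at x -20 to +30 mm, z below 85 mm); both tins slower than 30 mm/s (all of step 2 and value of joint rocker below 0.05 rad and x of tin_b_center in the frame of dispenser between -0.02 and 0.03 m and z of tin_b_center in the frame of dispenser below 0.085 m and linear speed of each of tin_a, tin_b below 0.03 m/s); the robot touches nothing.
It fails at once if the robot touches a tin (contact force between any of the fingers, the arm and tin_a above 0.5 N or contact force between any of the fingers, the arm and tin_b above 0.5 N).
It fails at once if a tin is lifted out of the lane (z of tin_a_center in the frame of dispenser above 0.085 m or z of tin_b_center in the frame of dispenser above 0.1 m).
It fails at once if the second tin gets past the gate (x of tin_b_center in the frame of dispenser below -0.03 m).
It fails at once if a bystander is moved by more than 30 mm or tipped (distance of any of glass_jar, spice_jar, salt_mill, onion from where it was at the start of the episode above 0.03 m or angle between any of glass_jar, spice_jar, salt_mill, onion's own z axis and vertical above 0.3 rad).
It also fails if it takes over 38 s, if anything falls off the work surface, if the arm or the gripper's body presses on something with over 40 N, if the wrist force passes 120 N, or if a joint passes its speed limit or range.

## Working session

There is one attempt and no reset: what is moved stays moved. The work goes in short steps, Python scripts to look and compute and a shell command to move; the robot and the scene stay as the last step left them, time stands still between calls to the robot, and variables do not carry over. Pictures are saved under pics/ and viewed, about 8 in all and at most 12, crops included, and the job is handed in when it is done.

```bash
mkdir -p pics
cat > h.py <<'E'
import numpy as np, cv2
from rig import bot, viewer, order, spotter
from scipy.spatial.transform import Rotation as R
def cal(n):
    c=viewer.calibration(n); f=200/np.tan(np.radians(c["vfov"]/2))
    return c,f
def world(n,px,d):
    """pixels Nx2, depth (mm along axis) -> world"""
    c,f=cal(n); px=np.atleast_2d(px).astype(float); u=(px-[c["cx"],c["cy"]])/f; s=u.copy()
    for _ in range(20): s=u/(1+c["k1"]*(s**2).sum(1,keepdims=True))
    d=np.broadcast_to(np.asarray(d,float).reshape(-1,1),(len(px),1))
    p=np.hstack([s[:,:1]*d,-s[:,1:]*d,-d])
    a=np.array(c["attitude"]); M=a if a.shape==(3,3) else R.from_euler('xyz',a,degrees=True).as_matrix()
    return p@M.T+np.array(c["origin"])
def cloud(n,depth):
    v,u=np.mgrid[0:400,0:640]; return world(n,np.c_[u.ravel(),v.ravel()],depth.ravel()).reshape(400,640,3)
E
python3 - <<'E'
from h import *
print(bot.state())
for n in("side","top"):
    print(n,viewer.calibration(n))
    im,d=viewer.get_image(n); cv2.imwrite(f"pics/{n}0.png",im[...,::-1]); np.save(f"{n}_d.npy",d)
    C=cloud(n,d)
    for t in("dispenser","paddle_top","gate_edge","tin_a_center","tin_b_center","glass_jar","spice_jar","salt_mill","onion"):
        for r in spotter.tip_of(n,t)[:3]:
            x,y=np.round(r["position"]).astype(int); print(t,round(r["p"],2),x,y,C[min(max(y,0),399),min(max(x,0),639)].round())
E
```

```text
{'time': 0.0, 'qpos': array([-71.04636743,  22.87274956,   2.57966223,  88.11535155,
        -1.07121294,  69.15010256,  -2.90514808]), 'joint_vel': array([-0.02858634, -0.04168124,  0.01175546,  0.05482599,  0.02297276,
        0.1568043 , -0.02843643]), 'joint_efforts': array([-1.65779952e-04, -4.75124896e+01,  1.36442542e+00, -2.54228175e+01,
        1.15220278e-02,  9.55839234e-03, -8.56368672e-06]), 'tool_pos': array([270.55720013, 590.30433192, 230.24476305]), 'ee_rot': array([-1.79886206e+02,  7.87063136e-03,  1.55380860e+02]), 'ft_force': array([0.6274483 , 0.68932967, 0.04314834]), 'torque': array([-0.04523718, -0.01143343,  0.00731515]), 'width': 85.28087958566935}
side {'vfov': 42.18263338450977, 'cx': 317.76132223594004, 'cy': 201.37834007819882, 'k1': 0.0505583780236895, 'origin': array([-545.67788754,  874.37521814, 1051.83833842]), 'attitude': array([  53.97071919,   -1.05774828, -122.10307837])}
dispenser 0.74 316 251 [424. 250.  32.]
paddle_top 0.71 338 199 [505. 122. 124.]
gate_edge 0.97 313 243 [423. 262.  69.]
tin_a_center 0.81 251 288 [366. 489.  54.]
tin_a_cente
[... 307 characters left out ...]
[ 584. -158.   12.]
onion 0.91 251 234 [-546.  874. 1052.]
top {'vfov': 57.45780200360605, 'cx': 314.4564800947059, 'cy': 198.24029782437458, 'k1': -0.05075694347480464, 'origin': array([326.98316547, 169.82682495, 997.7670034 ]), 'attitude': array([ 11.38772145,   0.79072447, -89.71819532])}
dispenser 0.92 297 226 [438. 226.  95.]
paddle_top 0.72 341 203 [492. 118. 121.]
gate_edge 0.58 283 231 [427. 263.  78.]
tin_a_center 0.85 292 229 [431. 239.  93.]
tin_a_center 0.6 200 250 [379. 478.  59.]
tin_b_center 0.94 311 218 [457. 191. 105.]
tin_b_center 0.44 342 204 [489. 115. 121.]
glass_jar 0.81 213 193 [533. 458.  43.]
salt_mill 0.67 404 183 [558. -53.  60.]
onion 0.6 251 161 [617. 355.  60.]
```

View pics/top0.png

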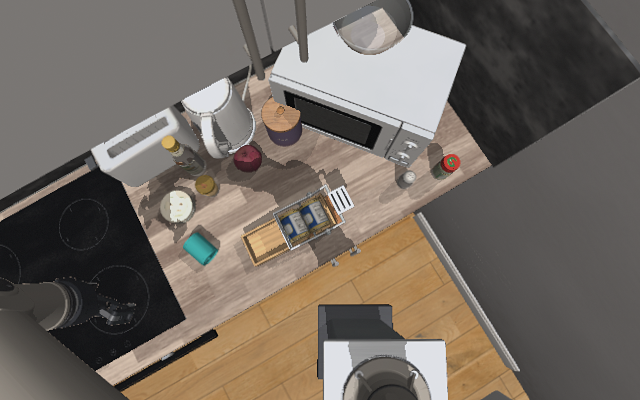

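View pics/side0.png

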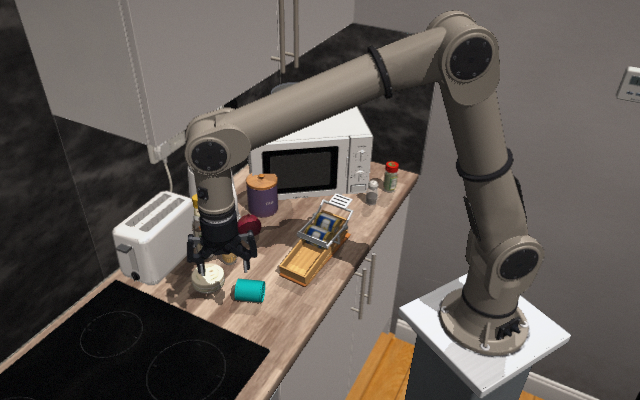

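Run:
```python
from h import *
d=np.load("top_d.npy");C=cloud("top",d)
# local patch z around paddle
for v in range(186,222,3): print(v,[tuple(C[v,u].round().astype(int)) for u in range(322,366,6)])
```

```text
186 [(np.int64(562), np.int64(164), np.int64(2)), (np.int64(563), np.int64(147), np.int64(0)), (np.int64(562), np.int64(130), np.int64(3)), (np.int64(563), np.int64(113), np.int64(0)), (np.int64(563), np.int64(96), np.int64(-2)), (np.int64(563), np.int64(80), np.int64(2)), (np.int64(563), np.int64(63), np.int64(2)), (np.int64(563), np.int64(46), np.int64(1))]
189 [(np.int64(532), np.int64(164), np.int64(99)), (np.int64(528), np.int64(149), np.int64(116)), (np.int64(554), np.int64(130), np.int64(0)), (np.int64(526), np.int64(120), np.int64(124)), (np.int64(555), np.int64(96), np.int64(0)), (np.int64(554), np.int64(80), np.int64(1)), (np.int64(554), np.int64(63), np.int64(3)), (np.int64(554), np.int64(46), np.int64(1))]
192 [(np.int64(545), np.int64(164), np.int64(1)), (np.int64(521), np.int64(149), np.int64(114)), (np.int64(519), np.int64(135), np.int64(120)), (np.int64(519), np.int64(120), np.int64(120)), (np.int64(519), np.int64(106), np.int64(124)), (np.int64(546), np.int64(80), np.int64(-1)), (np.int64(546), np.int64(63), np.int64(0)), (np.int64(546), np.int64(46), np.int64(1))]
1
[... 2629 characters left out ...]
4), np.int64(100)), (np.int64(470), np.int64(148), np.int64(49)), (np.int64(476), np.int64(131), np.int64(12)), (np.int64(461), np.int64(120), np.int64(115)), (np.int64(478), np.int64(97), np.int64(2)), (np.int64(478), np.int64(81), np.int64(2)), (np.int64(478), np.int64(64), np.int64(1)), (np.int64(478), np.int64(48), np.int64(1))]
219 [(np.int64(455), np.int64(164), np.int64(102)), (np.int64(458), np.int64(149), np.int64(82)), (np.int64(458), np.int64(134), np.int64(83)), (np.int64(468), np.int64(114), np.int64(9)), (np.int64(470), np.int64(97), np.int64(0)), (np.int64(470), np.int64(81), np.int64(0)), (np.int64(470), np.int64(64), np.int64(1)), (np.int64(470), np.int64(48), np.int64(-1))]
```

The top view shows the paddle at about (341,200), the real tins at (291,229) and (313,218) and the gate at (283,231). The turquoise look-alike is away at (200,248). The microwave is behind the paddle, so I'll fit the paddle and check clearances.

Run:
```python
from h import *
C=cloud("top",np.load("top_d.npy"))
sub=C[180:225,318:368].reshape(-1,3)
m=(sub[:,2]>112)&(sub[:,2]<132)
lab,_ =None,None
mask=((C[...,2]>110)&(C[...,2]<134)).astype(np.uint8); mask[:,:328]=0; mask[:,368:]=0; mask[:180]=0; mask[225:]=0
n,l,s,c=cv2.connectedComponentsWithStats(mask); k=1+s[1:,4].argmax(); P=C[l==k]
r=cv2.minAreaRect(P[:,:2].astype(np.float32)); print("paddle n",len(P),P.mean(0).round(1),r)
A=np.c_[P[:,:2]-P[:,:2].mean(0),np.ones(len(P))]; print("plane",np.linalg.lstsq(A,P[:,2],rcond=None)[0])
c0=np.array(r[0]); Q=C.reshape(-1,3); dist=np.hypot(*(Q[:,:2]-c0).T)
for zt in(135,170,250):
    o=(Q[:,2]>zt)&(dist<400)&(Q[:,0]>350); i=np.argmin(np.where(o,dist,1e9)); print(zt,Q[i].round(),dist[i].round())
# dispenser axis from its cloud
M=(Q[:,2]>15)&(Q[:,2]<135)&(dist<320)&(Q[:,0]<540)&(Q[:,0]>330)&(Q[:,1]<400)
r=cv2.minAreaRect(Q[M][:,:2].astype(np.float32)); print("disp",r)
```

```text
paddle n 504 [496.4 119.3 121.1] ((493.22216796875, 116.48516082763672), (95.41209411621094, 47.46917724609375), 23.117033004760742)
plane [ 1.14693261e-01 -1.75246407e-01  1.21147792e+02]
135 [629. 189. 637.] 154.0
170 [629. 189. 637.] 154.0
250 [629. 189. 637.] 154.0
disp ((444.01800537109375, 229.8745880126953), (120.757080078125, 293.1783752441406), 26.96894073486328)
```

```bash
python3 -m pendant '[-1,0.03,-0.06,0.01,0,-1,0.03,-0.06,0.01,0,-1,0.03,-0.06,0,0,-1,0.03,-0.06,0,0,-1,0.03,-0.06,0,0,-1,0.03,-0.06,0,0,-1,0.025,-0.055,0,0,-1,0.02,-0.055,0,0,-1,0,0,0,0,-1,0,0,0,0]' 30
```

```text
time: 2.25
tool_pos: [482.8, 147.3, 249.9]
ee_rot: [179.9, -0.0, 155.4]
ft_force: [0.2, -0.3, 0.3]
width: 0.4
```

```bash
python3 -m pendant '[-1,0.016,-0.03,-0.03,0,-1,0,0,-0.045,0,-1,0,0,-0.025,0,-1,0,0,0,0,-1,0,0,0,0]'
python3 - <<'E'
from h import *
s=bot.state();print(s["tool_pos"],s["time"])
a,_=viewer.get_image("side"); b,_=viewer.get_image("top")
a=cv2.resize(a[160:300,250:430],None,fx=2.2,fy=2.2,interpolation=2); b=cv2.resize(b[150:290,230:410],None,fx=2.2,fy=2.2,interpolation=2)
cv2.imwrite("pics/c1.png",np.hstack([a,b])[...,::-1])
E
```

```text
time: 2.88
tool_pos: [499.6, 118.2, 150.8]
ee_rot: [179.9, 0.1, 155.5]
ft_force: [-0.1, -0.2, 0.6]
width: -0.1
[499.57788327 118.21051267 150.82824011] 2.875
```

View pics/c1.png

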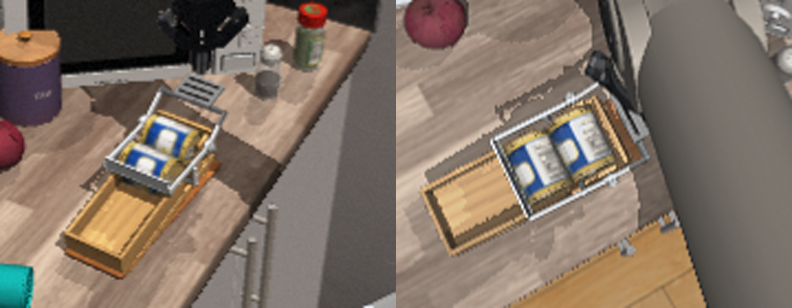

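The fingertips are over the paddle: at crop (200,45) in the side view, with the paddle at (198,90). Pressing now.

```bash
python3 -m pendant '[-1,0,0,-0.015,0,-1,0,0,-0.012,0,-1,0.001,-0.002,-0.007,0,-1,0.001,-0.002,-0.007,0,-1,0.001,-0.002,-0.006,0,-1,0,0,-0.002,0,-1,0,0,0,0]'
```

```text
time: 3.85
tool_pos: [502.7, 109.2, 102.1]
ee_rot: [-180.0, 0.0, 155.3]
ft_force: [-2.1, -3.4, 13.1]
width: 0.0
```

```bash
python3 -m pendant '[-1,0,0,0,0,-1,0,0,0,0,-1,0,0,0,0,-1,0,0,0,0,-1,0,0,0,0,-1,0,0,0,0,-1,0,0,0,0,-1,0,0,0,0,-1,0,0,0,0,-1,0,0,0,0,-1,0,0,0,0,-1,0,0,0,0]'
python3 - <<'E'
from h import *
a,_=viewer.get_image("side"); b,d=viewer.get_image("top")
for t in("tin_a_center","gate_edge"):
  print(t,[(round(r["p"],2),np.round(r["position"])) for r in spotter.tip_of("top",t)[:3]])
a=cv2.resize(a[160:300,250:430],None,fx=2.2,fy=2.2,interpolation=2); b=cv2.resize(b[150:290,230:410],None,fx=2.2,fy=2.2,interpolation=2)
cv2.imwrite("pics/c2.png",np.hstack([a,b])[...,::-1])
E
```

```text
time: 5.35
tool_pos: [502.7, 109.3, 102.1]
ee_rot: [-180.0, 0.1, 155.3]
ft_force: [-3.0, -3.0, 13.7]
width: 0.2
tin_a_center [(0.63, array([198., 251.])), (0.59, array([258., 247.]))]
gate_edge [(0.95, array([283., 230.])), (0.31, array([343., 205.]))]
```

View pics/c2.png

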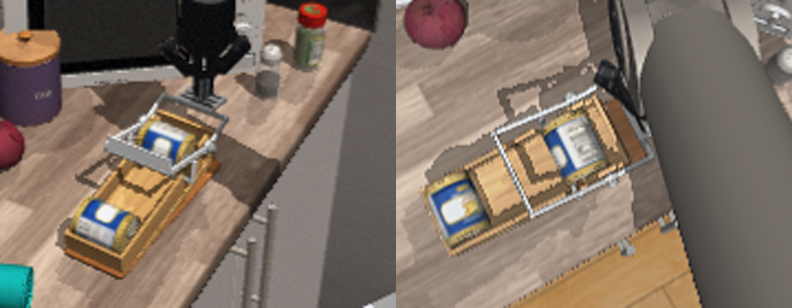

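The front tin is in the bay: crop (455,210) in the top view, (105,225) in the side view. The gate is up and the second tin is held back at crop (578,145). I'll release by going straight up along the same path.

```bash
python3 -m pendant '[-1,0,0,0.008,0,-1,-0.001,0.002,0.008,0,-1,0,0,0.015,0,-1,0,0,0.04,0,-1,0,0,0.04,0,-1,0,0,0.04,0,-1,0,0,0.01,0,-1,0,0,0,0,-1,0,0,0,0,-1,0,0,0,0,-1,0,0,0,0,-1,0,0,0,0,-1,0,0,0,0,-1,0,0,0,0,-1,0,0,0,0,-1,0,0,0,0]'
python3 - <<'E'
from h import *
a,da=viewer.get_image("side"); b,d=viewer.get_image("top"); C=cloud("top",d)
for t in("tin_a_center","gate_edge","glass_jar","salt_mill","onion"):
  print(t,[(round(r["p"],2),np.round(r["position"]),C[int(r["position"][1]),int(r["position"][0])].round()) for r in spotter.tip_of("top",t)[:3]])
a=cv2.resize(a[160:300,250:430],None,fx=2.2,fy=2.2,interpolation=2); b=cv2.resize(b[150:290,230:410],None,fx=2.2,fy=2.2,interpolation=2)
cv2.imwrite("pics/c3.png",np.hstack([a,b])[...,::-1])
E
```

```text
time: 7.55
tool_pos: [500.9, 112.8, 261.8]
ee_rot: [180.0, 0.0, 155.4]
ft_force: [0.6, -0.5, -1.5]
width: -0.1
tin_a_center [(0.95, array([198., 252.]), array([377., 483.,  59.])), (0.87, array([255., 246.]), array([390., 336.,  74.])), (0.68, array([212., 191.]), array([536., 457.,  55.]))]
gate_edge [(0.94, array([285., 232.]), array([428., 258.,  72.]))]
glass_jar []
salt_mill []
onion [(0.66, array([252., 160.]), array([620., 352.,  62.]))]
```

View pics/c3.png

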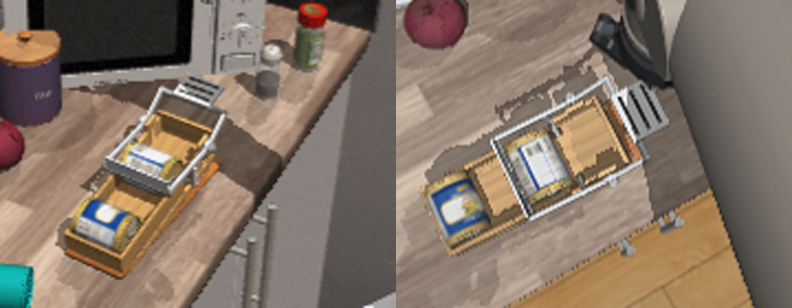

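The gate is down and the second tin lies behind it at crop (540,165). The front tin is in the bay and the paddle is back up. I'll let it settle for another second, then hand in.

```bash
python3 -m pendant '[-1,0,0,0,0,-1,0,0,0,0,-1,0,0,0,0,-1,0,0,0,0,-1,0,0,0,0,-1,0,0,0,0,-1,0,0,0,0,-1,0,0,0,0]'; python3 -c "
from h import *
print(order.close_job())"
```

```text
time: 8.9
tool_pos: [500.9, 112.8, 261.8]
ee_rot: [180.0, 0.0, 155.4]
ft_force: [-0.3, -0.1, -0.3]
width: 0.1
the job is handed in; nothing more can be done
None
```

One tin is out of the dispenser and the job is handed in at about 9 s on the robot's clock; no verdict was reported. I pressed the paddle with the shut fingertips (about 13 N at the bottom) and held it for about 1.5 s. Once the front tin was in the bay, I let go and raised the tool clear.

- **Final pictures, before a last 1 s wait:** the front tin lay in the bay, the gate was down with the second tin behind it, and the paddle was back up. I judged this by eye and did not measure the tins' positions or speeds against the limits.
- **Robot:** the wrist force was near zero at the end, so it was touching nothing.
- **Bystanders:** the onion was within about 4 mm of where it started. The networks missed the glass jar and the salt mill in the last top picture. The salt mill and the spice jar looked unmoved in the side view. The glass jar was outside the crops I viewed, so it went unchecked, though the arm never came near it.
- **Look-alike:** the networks also reported the turquoise tin as the front tin. I told them apart by colour and place.

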